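Nest the baking tins on their boards

TASK

Put the emptied baking tins away in two nests, keeping them upside down as they lie: on the middle of the rectangular board the smallest loaf tin, lengthwise along the board, then the middle loaf tin over it and the largest over both; on the middle of the round board the smaller round mould, then the larger one over it. Every tin must end with its whole rim down on its board, and leave the flour shaker, the scale weight and the pastry brush where they are.

Things in the scene. Friction and masses are not known exactly. Their poses are not given: they have to be found in the camera images.
- tin_small: Smallest of three dark steel mini loaf tins, upside down (closed base on top). 84 x 36 mm at the open mouth, tapering to 78 x 30 at the base, 44 mm high; a 4 mm high rim bead stands out 1.5 mm. Origin: centre of the mouth at rim level; z up, x along its length. Grip across its width near the base.
- tin_medium: Middle one of three dark steel mini loaf tins, upside down (closed base on top). 106 x 52 mm at the open mouth, tapering to 100 x 46 at the base, 52 mm high; a 4 mm high rim bead stands out 1.5 mm. Origin: centre of the mouth at rim level; z up, x along its length. Inside 101 x 47 mm at the mouth, 49 deep: it goes over the smallest, rim to the board. Grip across its width near the base.
- tin_large: Largest of three dark steel mini loaf tins, upside down (closed base on top). 128 x 68 mm at the open mouth, tapering to 122 x 62 at the base, 60 mm high; a 4 mm high rim bead stands out 1.5 mm. Origin: centre of the mouth at rim level; z up, x along its length. Inside 123 x 63 mm at the mouth, 57 deep: it goes over the middle one, rim to the board. Grip across its width near the base.
- mould_small: Smaller of two dark steel round moulds, upside down (closed base on top). 46 mm across the open mouth, tapering to 40 at the base, 42 mm high, wall 3 mm. Origin: centre of the mouth at rim level; z up. Grip across the diameter.
- mould_large: Larger of two dark steel round moulds, upside down (closed base on top). 64 mm across the open mouth, tapering to 58 at the base, 52 mm high, wall 3 mm. Origin: centre of the mouth at rim level; z up. Inside 58 mm at the mouth, 49 deep: it goes over the smaller, rim to the board. Grip across the diameter.
- board_long: Rectangular light wooden board fixed flat on the bench, 190 x 120 x 8 mm. Origin: centre of its underside (its top is 8 mm higher); z up, x along its 190 mm side. Nothing lies on it at the start.
- board_round: Round light wooden board fixed flat on the bench, 120 mm across, 8 mm thick. Origin: centre of its underside (its top is 8 mm higher); z up. Nothing lies on it at the start.
- shaker: Bystander: white flour shaker with a steel cap, 52 mm across, 100 mm high, standing at the far side of the tins. Origin: centre of its underside. To be left alone.
- weight: Bystander: brass scale weight with a knob, 52 mm across, 52 mm high. Origin: centre of its underside. To be left alone.
- brush: Bystander: pastry brush, 160 mm long, lying at the far side of the tins. Origin: under its middle; x along it towards the bristles. To be left alone.
There are look-alikes about, which are no part of the job. What is shaped like the tin_medium but purple, turquoise or yellow is not meant.

How it is judged:
By the outcome, as a careful person would: the job done as asked, in the order asked, and still so for the second after the job is handed in, with the robot touching nothing.
It also fails if it takes over 128 s, if anything falls off the work surface, if the arm or the gripper's body presses on something with over 40 N, if the wrist force passes 120 N, or if a joint passes its speed limit or range.

ROBOT

A 6-joint arm with a two-finger parallel gripper is mounted at the origin on the work surface. World frame = base frame: x ahead of the robot, y to its left, z up, the work surface at z = 0. Lengths are in m, angles in rad, forces in N, time in s.
With the tool pointing down it reaches from about 0.3 to 0.775 m from the base axis. Payload 14.6 kg.
Tool frame: the origin (TCP) lies midway between the tips of the shut fingers; the grasp point (between the pads) lies 19 mm behind it (r.hold_point_z is the distance from the TCP to the grasp point, in m); z points along the fingers, y is the line along which they close (so a half turn about z gives the same grasp; the last joint's range is limited). The gripper opens to 85 mm and grips with 20 to 120 N. Pads are 22 mm wide; open, the fingers measure 114 mm over their backs; the gripper's body (76 mm by 85 mm) begins 54 mm behind the grasp point. The pads swing forward as they close: fully open they stand 13 mm farther back than shut.
Start: joints at [-1.194, 0.3, 1.521, -0, 1.321, -0.067], TCP at [0.236, -0.497, 0.231] pointing down, gripper open.
Joint ranges: [-3.03, 3.03], [-0.79, 2.21], [0.23, 2.52], [-1.04, 4.18], [0, 3.07], [-2.55, 2.55]. Speed limits (rad/s): [2.22, 2.22, 2.57, 3.14, 3.14, 3.14].

INTERFACE

Orientations are given as a unit quaternion [w, x, y, z].
In Python, from plant import r gives the robot as it stands. The module is installed in compiled form; this text tells all that it offers.
- The arm moves only by the tool apply_moves, never from a script. Its argument "commands" is a list of rows, each an object with "claw": the finger opening in mm, from 0 to 85.4; "delta_pos": the shift along the tool's x, y, z in mm, a list of three; "dr": the turn, a rotation vector about the tool's x, y, z in rad, a list of three. A call has exactly 5 rows; each row shifts and turns the commanded pose from where the row before left it, along the tool's axes as they then stand; what a row does not reach is not made up. A row lasts 1/8 s, in which the tool goes at most 62.5 mm and 10.7 degrees, less where a joint would pass 70% of its speed; a pose out of reach is approached as far as the arm can. A call with a gripper value outside its range is refused whole. The fingers move at their own pace and stop on an object; "force" is the grip in N (left out, the last holds). Time passes only in rows, so rows that do not move let the fingers close, or fill a call up. It gives the time, the measured TCP pose, the force, the opening and the grip force at its end, in the units of the state.
- r.get_obs(): the state, without advancing time (a new reading comes with each control period).
- r.camera(name): name is "scene" or "top" or "wrist"; returns the picture (480x640x3 uint8, red, green, blue); there is no depth.
- r.get_calibration(name): a dict with "mtx" (3x3 intrinsics, pixels), "dist_coeffs" ([k1, k2, p1, p2, k3] as OpenCV has them; the pictures are not rectified), "rvec" (rotation vector, rad) and "tvec" (3), from world to camera coordinates, as OpenCV has them; the wrist camera has in their place "hand_eye" (4x4, takes a point from camera to tool coordinates, whose origin is the TCP and whose axes are the flange's). Camera axes: x right, y down, z forward; pixel columns grow to the right and rows downward; lengths in m; the calibration is good to about 2 mm. A picture is of the moment at which its call begins: read the wrist's pose just before it. get_calibration takes no time and is no camera call.
- r.hand_in(): hands the job in; it is judged then, once.
Trained networks look in the newest picture that a camera, given by its name, has taken for a name from the list of things; names that differ only in an ending like _2 or _b are one class to them, and where a whole thing is asked for, a point or a joint stands for the part that bears it (a point fixed in the world has none). Each returns a list of dicts, best first, with "confidence" (0 to 1); they miss things now and then, are a little off and sometimes report something else, mostly with a low value. They report only what shows in the picture. A call takes as long as a camera call. They do not tell look-alikes from the thing itself.
- r.recognise(camera, query): "position" ([x, y, z] in m, in the coordinates of the camera as it stood for that picture, good to about 4 mm: the middle of the surface that is visible of it).
- r.cut_out(camera, query): "mask" (480x640 bool, what is visible of it).
The state is a dict: "clock": time; "qpos": joint angles; "joint_velocities": joint speeds; "effort": joint torques, N m; "position": TCP position; "orientation": TCP orientation; "contact_force": force on the tool from outside, world axes, zero at the start; "ft_torque": the same for the moment, N m; "gripper_width": finger opening in m; "gripper_force": force on a finger pad.
Only numpy, scipy, OpenCV 4.12 (cv2) and the standard library are available. Lean on these libraries where they do the work, as an engineer would, in place of code of your own. Each camera call takes 0.05 s, during which the arm holds its last target. There are 200 camera calls.

## Working session

There is one attempt and no reset: what is moved stays moved. The work goes in short steps, Python scripts to look and compute and a tool call to move; the robot and the scene stay as the last step left them, time stands still between calls to the robot, and variables do not carry over. Pictures are saved under pics/ and viewed, at most 14 in all, crops included, and the job is handed in when it is done.

Besides the shell and the picture viewer there is one more tool, called after ">>>" as name(argument=value, ...) on one line, values as JSON. apply_moves: Moves the arm, as the interface text tells. Its arguments: {"type":"object","properties":{"commands":{"type":"array","items":{"type":"object","properties":{"claw":{"type":"number"},"delta_pos":{"type":"array","items":{"type":"number"}},"dr":{"type":"array","items":{"type":"number"}}}}},"force":{"type":"number"}},"required":["commands"]}

```bash
mkdir -p pics
cat > h.py <<'E'
import numpy as np, cv2
from plant import r
from scipy.spatial.transform import Rotation as R
def cal(n):
    c=r.get_calibration(n); K=np.array(c['mtx'],float); d=np.array(c['dist_coeffs'],float).ravel()
    if n=='wrist':
        o=r.get_obs(); q=o['orientation']; T=np.eye(4); T[:3,:3]=R.from_quat([q[1],q[2],q[3],q[0]]).as_matrix(); T[:3,3]=o['position']
        W=T@np.array(c['hand_eye'])
    else:
        M=np.eye(4); M[:3,:3]=cv2.Rodrigues(np.array(c['rvec'],float))[0]; M[:3,3]=np.ravel(c['tvec']); W=np.linalg.inv(M)
    return K,d,W
def plane(px,z,C):
    K,d,W=C; p=cv2.undistortPoints(np.array(px,float).reshape(-1,1,2),K,d).reshape(-1,2)
    v=np.c_[p,np.ones(len(p))]@W[:3,:3].T; o=W[:3,3]
    return o+v*((z-o[2])/v[:,2])[:,None]
def world(p,C): return C[2][:3,:3]@np.array(p)+C[2][:3,3]
def snap(n,f=None):
    C=cal(n); im=r.camera(n)
    if f: cv2.imwrite('pics/'+f,cv2.cvtColor(im,cv2.COLOR_RGB2BGR))
    return im,C
def rect(mask,z,C):
    cs,_=cv2.findContours(mask.astype(np.uint8),cv2.RETR_EXTERNAL,cv2.CHAIN_APPROX_NONE)
    c=max(cs,key=cv2.contourArea); p=plane(c.reshape(-1,2),z,C)[:,:2]
    (x,y),(w,h),a=cv2.minAreaRect((p*1000).astype(np.float32))
    if w<h: w,h,a=h,w,a+90
    return np.round([x,y,w,h,(a+90)%180-90],1)
E
python3 - <<'E'
from h import *
for n in ['top','scene']:
    im,C=snap(n,n+'0.png')
    for q in ['tin_small','tin_medium','tin_large','mould_small','mould_large','board_long','board_round','shaker','weight','brush']:
        print(n,q,[(np.round(world(d['position'],C)*1000).tolist(),round(d['confidence'],2)) for d in r.recognise(n,q)])
print(r.get_obs()['orientation'])
E
```

```text
top tin_small [([463.0, -67.0, 43.0], 0.94)]
top tin_medium [([243.0, 244.0, 49.0], 0.88), ([253.0, -235.0, 53.0], 0.63), ([669.0, -330.0, 57.0], 0.63), ([606.0, 165.0, 50.0], 0.22)]
top tin_large [([627.0, 11.0, 63.0], 0.72)]
top mould_small [([603.0, -163.0, 43.0], 0.85)]
top mould_large [([609.0, 164.0, 50.0], 0.7), ([438.0, 93.0, 50.0], 0.51), ([742.0, 87.0, 97.0], 0.27), ([755.0, -73.0, 15.0], 0.26)]
top board_long []
top board_round [([471.0, 381.0, 5.0], 0.69)]
top shaker [([743.0, 88.0, 102.0], 0.65)]
top weight [([384.0, -210.0, 32.0], 0.59), ([607.0, 166.0, 50.0], 0.59)]
top brush [([754.0, -75.0, 16.0], 0.76)]
scene tin_small [([482.0, -69.0, 37.0], 0.87), ([769.0, 95.0, 89.0], 0.2)]
scene tin_medium [([268.0, -228.0, 51.0], 0.98), ([259.0, 249.0, 45.0], 0.84), ([457.0, 97.0, 48.0], 0.67)]
scene tin_large [([648.0, 14.0, 58.0], 0.6)]
scene mould_small []
scene mould_large [([631.0, 165.0, 51.0], 0.66)]
scene board_long [([474.0, -373.0, 7.0], 0.9)]
scene board_round [([474.0, 387.0, 2.0], 0.55)]
scene shaker [([775.0, 96.0, 87.0], 0.65)]
scene weight [([396.0, -209.0, 27.0], 0.67)]
scene brush [([761.0, -68.0, 19.0], 0.57)]
[ 8.92172749e-06  9.75487717e-01  2.20053888e-01 -9.83841622e-06]
```

View pics/top0.png

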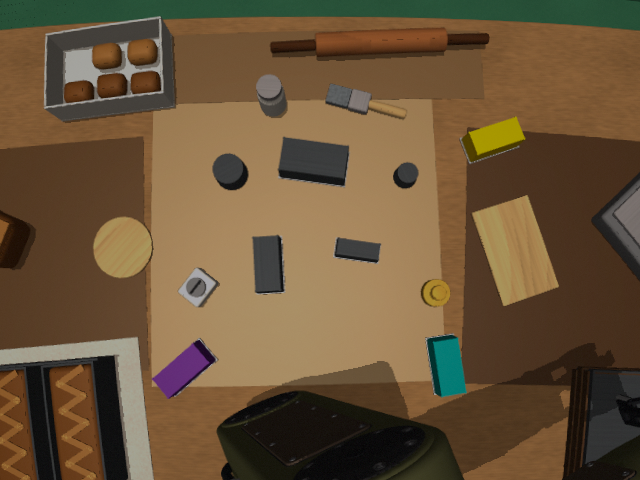

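View pics/scene0.png

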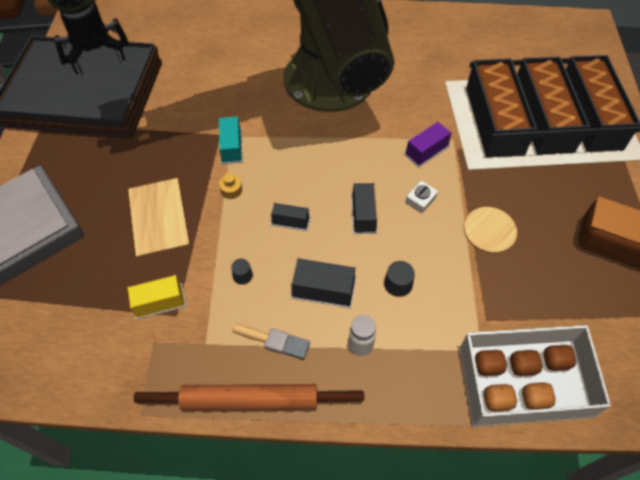

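```bash
cat >> h.py <<'E'
from scipy.optimize import minimize
DIM=dict(tin_small=(84,36,78,30,44),tin_medium=(106,52,100,46,52),tin_large=(128,68,122,62,60),mould_small=(46,0,40,0,42),mould_large=(64,0,58,0,52))
def pts(n,x,y,a,z0=0):
    L,Wd,l,w,h=DIM[n]; P=[]
    if Wd:
        L+=3;Wd+=3
        for (A,B,Z) in ((L,Wd,0),(L,Wd,4),(l,w,h)):
            P+=[(sx*A/2,sy*B/2,Z) for sx in(1,-1) for sy in(1,-1)]
    else:
        t=np.arange(0,6.28,.2)
        for A,Z in((L,0),(l,h)): P+=[(A/2*np.cos(u),A/2*np.sin(u),Z) for u in t]
    P=np.array(P,float); c,s=np.cos(a),np.sin(a)
    return np.c_[x+c*P[:,0]-s*P[:,1],y+s*P[:,0]+c*P[:,1],z0+P[:,2]]/1000
def sil(n,v,C,z0=0):
    K,d,W=C; M=np.linalg.inv(W); p=cv2.projectPoints(pts(n,*v,z0),cv2.Rodrigues(M[:3,:3])[0],M[:3,3],K,d)[0]
    m=np.zeros((480,640),np.uint8); cv2.fillConvexPoly(m,cv2.convexHull((p.reshape(-1,2)*16).astype(np.int32)),255,cv2.LINE_AA,4); return m/255.
def fit(n,v,views,z0=0):
    """views: list of (mask,C); v=(x mm,y mm,yaw rad)"""
    f=lambda u:sum(np.abs(sil(n,(u[0],u[1],u[2]/50),C,z0)-m).sum()/m.sum() for m,C in views)
    best=None
    for a in ([v[2]] if v[2] is not None else np.arange(0,3.1,.4)):
        if DIM[n][1]==0 and best: break
        o=minimize(f,(v[0],v[1],a*50),method='Nelder-Mead',options=dict(initial_simplex=np.array([(v[0],v[1],a*50),(v[0]+12,v[1],a*50),(v[0],v[1]+12,a*50),(v[0],v[1],a*50+12)]),xatol=.1,fatol=1e-4))
        if best is None or o.fun<best.fun: best=o
    x,y,a=best.x; return round(x,1),round(y,1),round((a/50)%np.pi,3),round(best.fun,3)
def dark(im,box=None,t=95):
    """near-black unsaturated pixels, opened; component with most area near centre px"""
    return None
def getmask(cam,q,xy,C):
    best=None
    for d in r.cut_out(cam,q):
        m=d['mask']; ys,xs=np.nonzero(m); p=plane([[xs.mean(),ys.mean()]],.02,C)[0]*1000
        e=np.hypot(p[0]-xy[0],p[1]-xy[1])
        if e<50 and (best is None or e<best[0]): best=(e,m.astype(float))
    return None if best is None else best[1]
E
python3 - <<'E'
from h import *
G=dict(tin_small=(463,-67),tin_medium=(438,93),tin_large=(627,11),mould_small=(603,-163),mould_large=(609,164))
V={}
for c in('top','scene'):
    im,C=snap(c); V[c]=C
    np.save(c+'.npy',im)
    for q in('board_long','board_round'):
        for d in r.cut_out(c,q)[:1]: print(c,q,rect(d['mask'],.008,C),d['confidence'])
    for n,g in G.items():
        m=getmask(c,n,g,C)
        if m is None: print(c,n,'none'); continue
        print(c,n,fit(n,(*g,None),[(m,C)]))
    hsv=cv2.cvtColor(im,cv2.COLOR_RGB2HSV)
    if c=='top': print(hsv[250,515],hsv[247,123],hsv[220,330],hsv[250,590])
E
```

```text
top board_long [ 464.6 -378.6  190.4  122.9   18. ] 0.89
top board_round [468.9 381.1 117.6 117.1 -87.9] 0.66
top tin_small (np.float64(464.2), np.float64(-71.3), np.float64(1.423), np.float64(0.072))
top tin_medium (np.float64(436.9), np.float64(96.1), np.float64(0.085), np.float64(0.152))
top tin_large (np.float64(632.0), np.float64(11.9), np.float64(1.444), np.float64(0.089))
top mould_small (np.float64(608.2), np.float64(-165.9), np.float64(0.006), np.float64(0.127))
top mould_large (np.float64(613.0), np.float64(171.3), np.float64(0.161), np.float64(0.089))
[ 17 135 166] [ 20 123 168] [ 17 113 170] [ 12 145  72]
scene board_long [ 471.9 -375.7  193.6  119.6   18.4] 0.93
scene board_round [474.3 383.9 119.6 118.1   2.6] 0.97
scene tin_small (np.float64(467.3), np.float64(-70.6), np.float64(1.451), np.float64(0.074))
scene tin_medium (np.float64(438.5), np.float64(97.5), np.float64(0.024), np.float64(0.106))
scene tin_large (np.float64(633.8), np.float64(12.9), np.float64(1.433), np.float64(0.058))
scene mould_small (np.float64(611.4), np.float64(-162.7), np.float64(0.091), np.float64(0.17))
scene mould_large (np.float64(617.5), np.float64(172.3), np.float64(3.071), np.float64(0.127))
```

```bash
cat > p.py <<'E'
import sys
from h import *
def pose():
    o=r.get_obs(); q=o['orientation']; M=R.from_quat([q[1],q[2],q[3],q[0]]).as_matrix()
    return np.array(o['position'])*1000,M,o
def plan(x,y,z,yaw):
    p,M,o=pose(); d=M.T@(np.array([x,y,z])-p); cur=np.arctan2(M[1,0],M[0,0])
    dy=(yaw-cur+np.pi/2)%np.pi-np.pi/2
    q1=np.arctan2(y,x); ok=[]
    for k in(-np.pi,0,np.pi):
        q6=q1+np.pi/2-(cur+dy+k)
        q6=(q6+np.pi)%(2*np.pi)-np.pi
        ok.append((round(-(dy+k),3),round(q6,2)))
    print('pos',p.round(1),'yaw',round(cur,3),'tilt',np.round(M[:2,2],3),'t',round(o['clock'],2),'w',round(o['gripper_width']*1000,1),'d',d.round(1),'drz,q6',ok)
if __name__=='__main__': plan(*map(float,sys.argv[1:]))
E
python3 p.py 440 -377 300 .317
python3 -c "
from h import *
print(np.array(r.get_calibration('wrist')['hand_eye']).round(3), r.get_calibration('wrist')['mtx'])"
```

```text
pos [ 236.1 -496.7  231.3] yaw 0.444 tilt [ 0. -0.] t 1.9 w 85.3 d [235.5 -20.6 -68.7] drz,q6 [(np.float64(3.268), np.float64(-2.6)), (np.float64(0.127), np.float64(0.55)), (np.float64(-3.015), np.float64(-2.6))]
[[-0.001 -0.963 -0.268  0.068]
 [ 1.    -0.001 -0.001  0.001]
 [ 0.    -0.268  0.963 -0.143]
 [ 0.     0.     0.     1.   ]] [[347.97065908   0.         318.1513547 ]
 [  0.         347.97065908 240.55962083]
 [  0.           0.           1.        ]]
```

>>> apply_moves(commands=[{"delta_pos": [50,-4,-14]},{"delta_pos": [50,-4,-14]},{"delta_pos": [50,-4,-14]},{"delta_pos": [50,-4,-14]},{"delta_pos": [35,-4,-12]}])

```text
invalid input
```

```bash
python3 p.py 466 -71 220 1.437
python3 - <<'E'
from h import *
im,C=snap('wrist','w1.png')
for q in('board_long',):
    for d in r.cut_out('wrist',q)[:1]: print(q,rect(d['mask'],.008,C),d['confidence'])
E
```

```text
pos [ 236.1 -496.7  231.3] yaw 0.444 tilt [ 0. -0.] t 1.9 w 85.3 d [ 390.4 -285.8   11.3] drz,q6 [(np.float64(2.148), np.float64(3.12)), (np.float64(-0.993), np.float64(-0.02)), (np.float64(-4.135), np.float64(3.12))]
board_long [ 386.5 -406.7  121.5   37.2  -64.7] 0.82
```

View pics/w1.png

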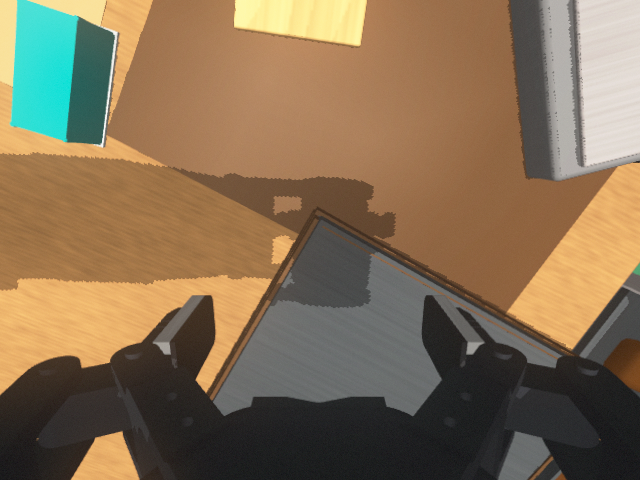

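The arm has not moved because the call was refused; the board shows only at the top edge (300,20). Retrying with full rows.

>>> apply_moves(commands=[{"claw": 85,"delta_pos": [50,-4,-14],"dr": [0,0,0]},{"claw": 85,"delta_pos": [50,-4,-14],"dr": [0,0,0]},{"claw": 85,"delta_pos": [50,-4,-14],"dr": [0,0,0]},{"claw": 85,"delta_pos": [50,-4,-14],"dr": [0,0,0]},{"claw": 85,"delta_pos": [35,-4,-12],"dr": [0,0,0]}], force=40)

```text
clock: 2.62
position: [0.4414, -0.3764, 0.2998]
orientation: [0.0, 0.975, 0.221, 0.0]
contact_force: [0.1, -0.3, -0.8]
gripper_width: 0.085
gripper_force: 0.0
```

```bash
python3 p.py 466 -71 220 1.437
python3 - <<'E'
from h import *
im,C=snap('wrist')
for q in('board_long',):
    for d in r.cut_out('wrist',q)[:1]: print(q,rect(d['mask'],.008,C),d['confidence'])
E
```

```text
pos [ 441.4 -376.4  299.8] yaw 0.445 tilt [ 0. -0.] t 2.62 w 85.0 d [ 153.6 -265.2   79.8] drz,q6 [(np.float64(2.149), np.float64(3.12)), (np.float64(-0.992), np.float64(-0.02)), (np.float64(-4.134), np.float64(3.12))]
board_long [ 465.9 -379.8  190.3  120.8   17.7] 0.75
```

>>> apply_moves(commands=[{"claw": 85,"delta_pos": [30.7,-53,0],"dr": [0,0,0]},{"claw": 85,"delta_pos": [30.7,-53,0],"dr": [0,0,0]},{"claw": 85,"delta_pos": [30.7,-53,0],"dr": [0,0,0]},{"claw": 85,"delta_pos": [30.7,-53,0],"dr": [0,0,0]},{"claw": 85,"delta_pos": [30.7,-53,0],"dr": [0,0,-0.07]}])

```text
clock: 3.35
position: [0.4641, -0.0712, 0.2992]
orientation: [0.0, 0.967, 0.254, 0.0]
contact_force: [1.4, 0.2, 0.5]
gripper_width: 0.0847
gripper_force: 0.0
```

>>> apply_moves(commands=[{"claw": 85,"delta_pos": [0,0,16],"dr": [0,0,-0.184]},{"claw": 85,"delta_pos": [0,0,16],"dr": [0,0,-0.184]},{"claw": 85,"delta_pos": [0,0,16],"dr": [0,0,-0.184]},{"claw": 85,"delta_pos": [0,0,16],"dr": [0,0,-0.184]},{"claw": 85,"delta_pos": [0,0,16],"dr": [0,0,-0.184]}])

```text
clock: 3.98
position: [0.4642, -0.0731, 0.2186]
orientation: [-0.0, 0.752, 0.659, -0.0]
contact_force: [0.1, 0.2, 0.3]
gripper_width: 0.0853
gripper_force: 0.0
```

```bash
cat > look.py <<'E'
# look.py name x y yaw z0 [png]: wrist-camera fit of a thing
import sys
from p import *
n=sys.argv[1]; x,y,a,z0=map(float,sys.argv[2:6])
im,C=snap('wrist',sys.argv[6] if len(sys.argv)>6 else None)
m=getmask('wrist',n,(x,y),C)
if m is None: print('no mask',[d['confidence'] for d in r.cut_out('wrist',n)])
else:
    f=fit(n,(x,y,a),[(m,C)],z0); print(n,[float(u) for u in f],'px',int(m.sum()))
E
python3 look.py tin_small 466 -71 1.437 0 w2.png; python3 p.py 466 -71 150 1.437
```

```text
tin_small [464.7, -72.0, 1.424, 0.048] px 3408
pos [463.7 -72.9 217.7] yaw 1.436 tilt [-0.003  0.001] t 4.08 w 85.1 d [ 2.2  2.2 67.7] drz,q6 [(np.float64(3.14), np.float64(3.12)), (np.float64(-0.001), np.float64(-0.02)), (np.float64(-3.143), np.float64(3.12))]
```

View pics/w2.png

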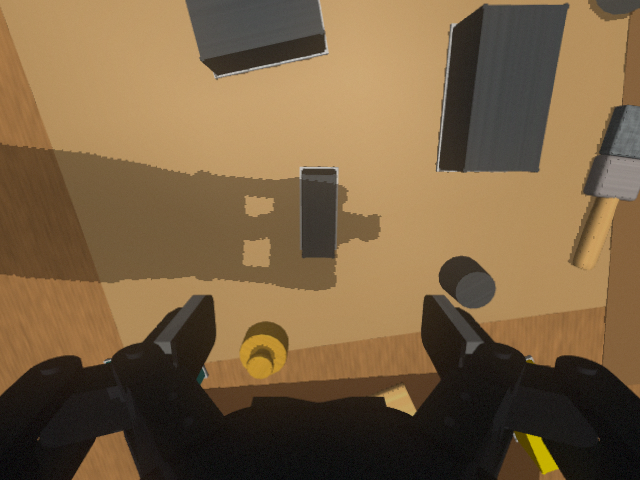

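>>> apply_moves(commands=[{"claw": 85,"delta_pos": [1,0.9,50],"dr": [0,0,0.012]},{"claw": 70,"delta_pos": [0,0,50],"dr": [0,0,0]},{"claw": 70,"delta_pos": [0,0,50],"dr": [0,0,0]},{"claw": 70,"delta_pos": [0,0,36],"dr": [0,0,0]},{"claw": 70,"delta_pos": [0,0,20],"dr": [0,0,0]}])

```text
clock: 4.7
position: [0.4652, -0.072, 0.012]
orientation: [-0.001, 0.76, 0.65, -0.0]
contact_force: [1.4, 0.3, -0.2]
gripper_width: 0.0697
gripper_force: 0.0
```

>>> apply_moves(commands=[{"claw": 20,"delta_pos": [0,0,0],"dr": [0,0,0]},{"claw": 20,"delta_pos": [0,0,0],"dr": [0,0,0]},{"claw": 20,"delta_pos": [0,0,0],"dr": [0,0,0]},{"claw": 20,"delta_pos": [0,0,0],"dr": [0,0,0]},{"claw": 20,"delta_pos": [0,0,0],"dr": [0,0,0]}], force=40)

```text
clock: 5.32
position: [0.4664, -0.072, 0.0147]
orientation: [0.001, 0.758, 0.652, 0.001]
contact_force: [-2.6, -2.0, 6.9]
gripper_width: 0.0317
gripper_force: 40.4
```

```bash
python3 p.py 466 -379 120 .311; python3 -c "
from h import *
snap('wrist','w3.png')"
```

```text
pos [466.4 -72.   14.7] yaw 1.421 tilt [ 0.002 -0.001] t 5.33 w 31.7 d [-303.7   45.7 -105.1] drz,q6 [(np.float64(4.251), np.float64(-2.56)), (np.float64(1.11), np.float64(0.58)), (np.float64(-2.032), np.float64(-2.56))]
```

View pics/w3.png

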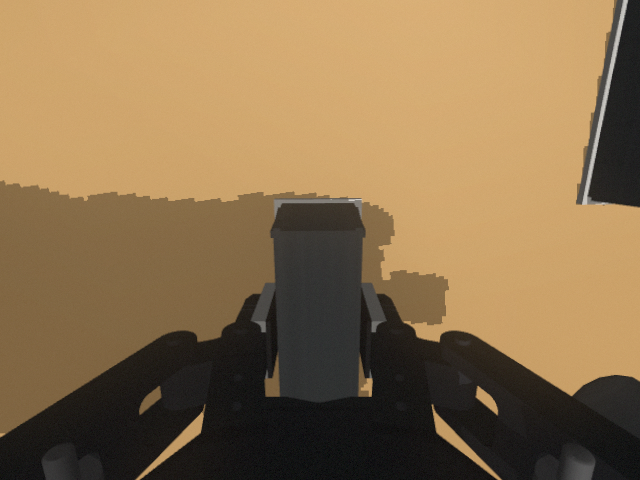

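>>> apply_moves(commands=[{"claw": 20,"delta_pos": [0,0,-20],"dr": [0,0,0]},{"claw": 20,"delta_pos": [0,0,-45],"dr": [0,0,0]},{"claw": 20,"delta_pos": [0,0,-45],"dr": [0,0,0]},{"claw": 20,"delta_pos": [-50,7.6,0],"dr": [0,0,0]},{"claw": 20,"delta_pos": [-50.7,7.6,0],"dr": [0,0,0]}])

```text
clock: 6.0
position: [0.4661, -0.1747, 0.125]
orientation: [0.001, 0.758, 0.653, 0.001]
contact_force: [0.9, 0.6, 0.2]
gripper_width: 0.0323
gripper_force: 40.1
```

>>> apply_moves(commands=[{"claw": 20,"delta_pos": [-50.7,7.6,0],"dr": [0,0,0]},{"claw": 20,"delta_pos": [-50.7,7.6,0],"dr": [0,0,0]},{"claw": 20,"delta_pos": [-50.7,7.6,0],"dr": [0,0,0]},{"claw": 20,"delta_pos": [-50.7,7.6,0],"dr": [0,0,0.18]},{"claw": 20,"delta_pos": [0,0,0],"dr": [0,0,0.186]}])

```text
clock: 6.62
position: [0.465, -0.3816, 0.1238]
orientation: [0.001, 0.866, 0.499, 0.0]
contact_force: [0.1, 0.6, -1.5]
gripper_width: 0.0326
gripper_force: 40.1
```

>>> apply_moves(commands=[{"claw": 20,"delta_pos": [0,0,0],"dr": [0,0,0.186]},{"claw": 20,"delta_pos": [0,0,0],"dr": [0,0,0.186]},{"claw": 20,"delta_pos": [0,0,0],"dr": [0,0,0.186]},{"claw": 20,"delta_pos": [0,0,0],"dr": [0,0,0.186]},{"claw": 20,"delta_pos": [0,0,0],"dr": [0,0,0]}])

```text
clock: 7.25
position: [0.4658, -0.3786, 0.124]
orientation: [0.0, 0.988, 0.156, 0.0]
contact_force: [-0.4, 0.6, -0.2]
gripper_width: 0.0324
gripper_force: 40.1
```

```bash
python3 p.py 466 -379 23 .311
```

```text
pos [ 465.8 -378.6  124. ] yaw 0.312 tilt [ 0.001 -0.001] t 7.25 w 32.4 d [  0.    0.3 101. ] drz,q6 [(np.float64(3.143), np.float64(-2.56)), (np.float64(0.001), np.float64(0.58)), (np.float64(-3.14), np.float64(-2.56))]
```

>>> apply_moves(commands=[{"claw": 20,"delta_pos": [0,0,45],"dr": [0,0,0]},{"claw": 20,"delta_pos": [0,0,40],"dr": [0,0,0]},{"claw": 20,"delta_pos": [0,0,11],"dr": [0,0,0]},{"claw": 20,"delta_pos": [0,0,3],"dr": [0,0,0]},{"claw": 20,"delta_pos": [0,0,1],"dr": [0,0,0]}])

```text
clock: 7.88
position: [0.4663, -0.3791, 0.0248]
orientation: [0.001, 0.988, 0.156, 0.001]
contact_force: [0.4, 0.3, -0.8]
gripper_width: 0.0323
gripper_force: 40.0
```

>>> apply_moves(commands=[{"claw": 20,"delta_pos": [0,0,1.5],"dr": [0,0,0]},{"claw": 20,"delta_pos": [0,0,1],"dr": [0,0,0]},{"claw": 20,"delta_pos": [0,0,0],"dr": [0,0,0]},{"claw": 20,"delta_pos": [0,0,0],"dr": [0,0,0]},{"claw": 20,"delta_pos": [0,0,0],"dr": [0,0,0]}])

```text
clock: 8.5
position: [0.4662, -0.379, 0.0227]
orientation: [0.001, 0.988, 0.155, 0.001]
contact_force: [-4.2, 2.5, 12.2]
gripper_width: 0.032
gripper_force: 41.8
```

>>> apply_moves(commands=[{"claw": 70,"delta_pos": [0,0,0],"dr": [0,0,0]},{"claw": 85,"delta_pos": [0,0,0],"dr": [0,0,0]},{"claw": 85,"delta_pos": [0,0,-10],"dr": [0,0,0]},{"claw": 85,"delta_pos": [0,0,-45],"dr": [0,0,0]},{"claw": 85,"delta_pos": [0,0,-50],"dr": [0,0,0]}])

```text
clock: 9.12
position: [0.4655, -0.3783, 0.1272]
orientation: [-0.0, 0.988, 0.155, -0.0]
contact_force: [-0.1, -0.1, 0.7]
gripper_width: 0.0845
gripper_force: 0.0
```

>>> apply_moves(commands=[{"claw": 85,"delta_pos": [0,0,-50],"dr": [0,0,0]},{"claw": 85,"delta_pos": [0,0,-45],"dr": [0,0,0]},{"claw": 85,"delta_pos": [0,0,0],"dr": [0,0,0]},{"claw": 85,"delta_pos": [0,0,0],"dr": [0,0,0]},{"claw": 85,"delta_pos": [0,0,0],"dr": [0,0,0]}])

```text
clock: 9.75
position: [0.4654, -0.3783, 0.2196]
orientation: [-0.001, 0.988, 0.155, -0.001]
contact_force: [0.4, 0.1, 0.5]
gripper_width: 0.085
gripper_force: 0.0
```

```bash
python3 look.py tin_small 466 -379 .311 8; python3 p.py 437.5 97 200 .055
python3 - <<'E'
from h import *
C=cal('wrist')
for d in r.cut_out('wrist','board_long')[:2]: print(rect(d['mask'],.008,C),d['confidence'])
E
```

```text
tin_small [466.8, -379.8, 0.325, 0.066] px 3464
pos [ 465.5 -378.4  219.8] yaw 0.312 tilt [-0.001  0.001] t 9.85 w 84.9 d [ 119.2 -461.    20.4] drz,q6 [(np.float64(3.398), np.float64(-1.41)), (np.float64(0.257), np.float64(1.73)), (np.float64(-2.885), np.float64(-1.41))]
[ 466.1 -380.4  189.5  121.2   17.8] 0.92
```

>>> apply_moves(commands=[{"claw": 85,"delta_pos": [14.9,-57.6,0],"dr": [0,0,0]},{"claw": 85,"delta_pos": [14.9,-57.6,0],"dr": [0,0,0]},{"claw": 85,"delta_pos": [14.9,-57.6,0],"dr": [0,0,0]},{"claw": 85,"delta_pos": [14.9,-57.6,0],"dr": [0,0,0]},{"claw": 85,"delta_pos": [14.9,-57.6,0],"dr": [0,0,0]}])

```text
clock: 10.52
position: [0.4478, -0.0798, 0.2207]
orientation: [-0.0, 0.988, 0.155, -0.0]
contact_force: [0.5, 0.6, 0.5]
gripper_width: 0.0851
gripper_force: 0.0
```

>>> apply_moves(commands=[{"claw": 85,"delta_pos": [14.9,-57.6,0],"dr": [0,0,0]},{"claw": 85,"delta_pos": [14.9,-57.6,0],"dr": [0,0,0]},{"claw": 85,"delta_pos": [14.9,-57.6,0],"dr": [0,0,0.12]},{"claw": 85,"delta_pos": [0,0,10],"dr": [0,0,0.137]},{"claw": 85,"delta_pos": [0,0,0],"dr": [0,0,0]}])

```text
clock: 11.15
position: [0.4374, 0.097, 0.2101]
orientation: [0.0, 1.0, 0.028, -0.001]
contact_force: [0.2, 0.4, 0.8]
gripper_width: 0.0846
gripper_force: 0.0
```

```bash
python3 look.py tin_medium 437.5 97 0.055 0 w4.png; python3 p.py 437.5 97 20 .055
```

```text
no mask [0.95, 0.88]
pos [438.  96. 211.] yaw 0.056 tilt [ 0. -0.] t 11.3 w 84.9 d [ -0.5  -1.  191. ] drz,q6 [(np.float64(3.143), np.float64(-1.41)), (np.float64(0.001), np.float64(1.73)), (np.float64(-3.14), np.float64(-1.41))]
```

View pics/w4.png

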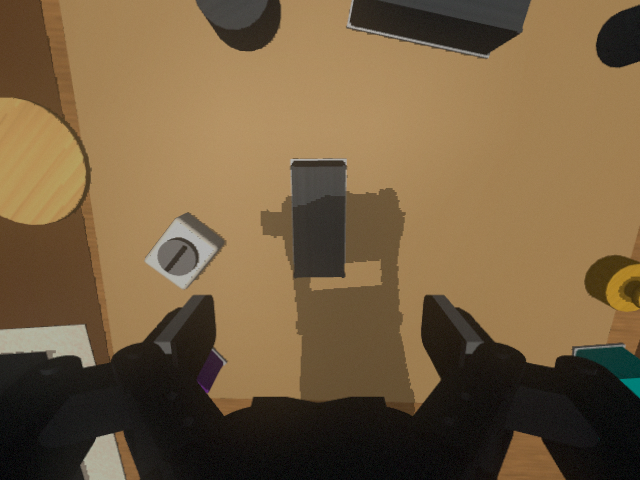

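```bash
cat > look2.py <<'E'
# look2.py name x y yaw z0: dark-blob mask instead of network mask
import sys
from p import *
n=sys.argv[1]; x,y,a,z0=map(float,sys.argv[2:6])
im,C=snap('wrist'); hsv=cv2.cvtColor(im,cv2.COLOR_RGB2HSV)
b=((hsv[...,1]<75)&(hsv[...,2]<110)).astype(np.uint8); b[:, :]=cv2.morphologyEx(b,cv2.MORPH_CLOSE,np.ones((5,5)))
k,l=cv2.connectedComponents(b); s=sil(n,(x,y,a),C,z0)>0.5
i=np.argmax(np.bincount(l[s&(l>0)],minlength=k)); m=(l==i).astype(float)
print(n,[float(u) for u in fit(n,(x,y,a),[(m,C)],z0)],'px',m.sum())
E
python3 look2.py tin_medium 437.5 97 0.055 0
```

```text
tin_medium [435.1, 96.0, 0.07, 0.079] px 6081.0
```

>>> apply_moves(commands=[{"claw": 85,"delta_pos": [-1,-0.5,50],"dr": [0,0,0]},{"claw": 85,"delta_pos": [0,0,50],"dr": [0,0,0]},{"claw": 80,"delta_pos": [0,0,50],"dr": [0,0,0]},{"claw": 80,"delta_pos": [0,0,30],"dr": [0,0,0]},{"claw": 80,"delta_pos": [0,0,14],"dr": [0,0,0]}])

```text
clock: 11.98
position: [0.4365, 0.0965, 0.0157]
orientation: [0.0, 1.0, 0.027, -0.001]
contact_force: [0.2, -0.9, -0.1]
gripper_width: 0.0798
gripper_force: 0.0
```

>>> apply_moves(commands=[{"claw": 35,"delta_pos": [0,0,0],"dr": [0,0,0]},{"claw": 35,"delta_pos": [0,0,0],"dr": [0,0,0]},{"claw": 35,"delta_pos": [0,0,0],"dr": [0,0,0]},{"claw": 35,"delta_pos": [0,0,0],"dr": [0,0,0]},{"claw": 35,"delta_pos": [0,0,0],"dr": [0,0,0]}], force=40)

```text
clock: 12.6
position: [0.4376, 0.097, 0.0183]
orientation: [-0.0, 1.0, 0.028, 0.001]
contact_force: [-2.2, -2.3, 7.5]
gripper_width: 0.0482
gripper_force: 41.7
```

```bash
python3 p.py 466.5 -379.5 150 .316
```

```text
pos [437.6  97.   18.3] yaw 0.055 tilt [0.002 0.   ] t 12.6 w 48.2 d [   2.9  477.4 -131.7] drz,q6 [(np.float64(2.881), np.float64(-2.57)), (np.float64(-0.261), np.float64(0.57)), (np.float64(-3.402), np.float64(-2.57))]
```

>>> apply_moves(commands=[{"claw": 35,"delta_pos": [0,0,-15],"dr": [0,0,0]},{"claw": 35,"delta_pos": [0,0,-35],"dr": [0,0,0]},{"claw": 35,"delta_pos": [0,0,-50],"dr": [0,0,0]},{"claw": 35,"delta_pos": [0,0,-30],"dr": [0,0,0]},{"claw": 35,"delta_pos": [0.4,59.7,0],"dr": [0,0,0]}])

```text
clock: 13.22
position: [0.4416, 0.0389, 0.1506]
orientation: [-0.0, 1.0, 0.03, 0.003]
contact_force: [1.0, -1.2, -1.9]
gripper_width: 0.0477
gripper_force: 42.3
```

>>> apply_moves(commands=[{"claw": 35,"delta_pos": [0.4,59.7,0],"dr": [0,0,0]},{"claw": 35,"delta_pos": [0.4,59.7,0],"dr": [0,0,0]},{"claw": 35,"delta_pos": [0.4,59.7,0],"dr": [0,0,0]},{"claw": 35,"delta_pos": [0.4,59.7,0],"dr": [0,0,0]},{"claw": 35,"delta_pos": [0.4,59.7,0],"dr": [0,0,0]}])

```text
clock: 13.85
position: [0.4586, -0.2625, 0.1484]
orientation: [0.0, 1.0, 0.027, 0.001]
contact_force: [1.5, 0.4, -0.2]
gripper_width: 0.0478
gripper_force: 42.3
```

>>> apply_moves(commands=[{"claw": 35,"delta_pos": [0.4,59.7,0],"dr": [0,0,0]},{"claw": 35,"delta_pos": [0.4,59.7,0],"dr": [0,0,-0.13]},{"claw": 35,"delta_pos": [0,0,0],"dr": [0,0,-0.131]},{"claw": 35,"delta_pos": [0,0,0],"dr": [0,0,0]},{"claw": 35,"delta_pos": [0,0,0],"dr": [0,0,0]}])

```text
clock: 14.48
position: [0.4663, -0.3791, 0.1477]
orientation: [0.0, 0.988, 0.156, 0.0]
contact_force: [-0.1, 0.6, -2.8]
gripper_width: 0.0481
gripper_force: 42.4
```

```bash
python3 p.py 466.5 -379.5 26 .316;python3 -c "
from h import *
snap('wrist','w5.png')"
```

```text
pos [ 466.3 -379.1  147.7] yaw 0.314 tilt [ 0.001 -0.   ] t 14.47 w 48.1 d [  0.    0.4 121.7] drz,q6 [(np.float64(3.139), np.float64(-2.57)), (np.float64(-0.002), np.float64(0.57)), (np.float64(-3.144), np.float64(-2.57))]
```

View pics/w5.png

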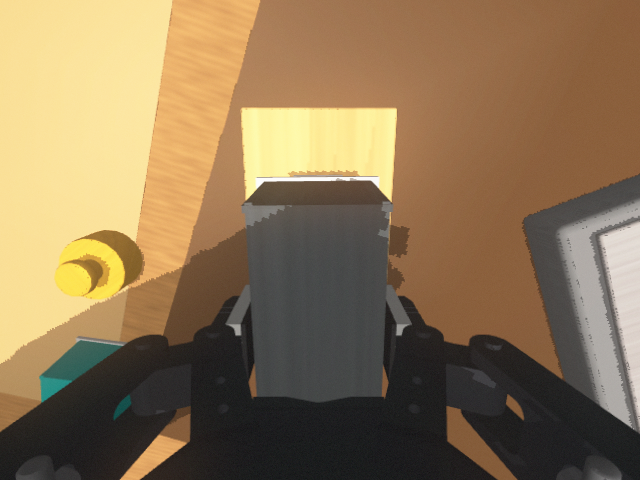

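>>> apply_moves(commands=[{"claw": 35,"delta_pos": [0,0.4,40],"dr": [0,0,0]},{"claw": 35,"delta_pos": [0,0,30],"dr": [0,0,0]},{"claw": 35,"delta_pos": [0,0,25],"dr": [0,0,0]},{"claw": 35,"delta_pos": [0,0,15],"dr": [0,0,0]},{"claw": 35,"delta_pos": [0,0,8],"dr": [0,0,0]}])

```text
clock: 15.15
position: [0.4664, -0.3798, 0.0286]
orientation: [-0.0, 0.988, 0.157, 0.0]
contact_force: [-0.0, -0.7, -0.8]
gripper_width: 0.048
gripper_force: 42.3
```

>>> apply_moves(commands=[{"claw": 35,"delta_pos": [0,0,2],"dr": [0,0,0]},{"claw": 35,"delta_pos": [0,0,2],"dr": [0,0,0]},{"claw": 35,"delta_pos": [0,0,0],"dr": [0,0,0]},{"claw": 35,"delta_pos": [0,0,0],"dr": [0,0,0]},{"claw": 35,"delta_pos": [0,0,0],"dr": [0,0,0]}])

```text
clock: 15.78
position: [0.4666, -0.3803, 0.0263]
orientation: [0.001, 0.988, 0.157, 0.0]
contact_force: [-3.3, 2.8, 7.6]
gripper_width: 0.0478
gripper_force: 43.4
```

>>> apply_moves(commands=[{"claw": 80,"delta_pos": [0,0,0],"dr": [0,0,0]},{"claw": 85,"delta_pos": [0,0,0],"dr": [0,0,0]},{"claw": 85,"delta_pos": [0,0,-10],"dr": [0,0,0]},{"claw": 85,"delta_pos": [0,0,-45],"dr": [0,0,0]},{"claw": 85,"delta_pos": [0,0,-50],"dr": [0,0,0]}])

```text
clock: 16.4
position: [0.466, -0.3799, 0.1313]
orientation: [-0.0, 0.988, 0.157, -0.0]
contact_force: [1.7, 0.1, -0.1]
gripper_width: 0.0851
gripper_force: 0.0
```

>>> apply_moves(commands=[{"claw": 85,"delta_pos": [0,0,-50],"dr": [0,0,0]},{"claw": 85,"delta_pos": [0,0,-45],"dr": [0,0,0]},{"claw": 85,"delta_pos": [0,0,0],"dr": [0,0,0]},{"claw": 85,"delta_pos": [0,0,0],"dr": [0,0,0]},{"claw": 85,"delta_pos": [0,0,0],"dr": [0,0,0]}])

```text
clock: 17.02
position: [0.4659, -0.3798, 0.2236]
orientation: [-0.001, 0.988, 0.157, -0.001]
contact_force: [-0.3, 0.2, -1.1]
gripper_width: 0.0852
gripper_force: 0.0
```

```bash
python3 look.py tin_medium 466 -379 .311 8; python3 p.py 632 12 225 1.437
```

```text
tin_medium [465.7, -381.4, 0.327, 0.042] px 6157
pos [ 466.1 -379.9  223.9] yaw 0.316 tilt [-0.001  0.001] t 17.12 w 85.3 d [ 279.5 -321.    -0.9] drz,q6 [(np.float64(2.02), np.float64(-2.99)), (np.float64(-1.121), np.float64(0.15)), (np.float64(-4.263), np.float64(-2.99))]
```

>>> apply_moves(commands=[{"claw": 85,"delta_pos": [34.9,-40.1,0],"dr": [0,0,0]},{"claw": 85,"delta_pos": [34.9,-40.1,0],"dr": [0,0,0]},{"claw": 85,"delta_pos": [34.9,-40.1,0],"dr": [0,0,0]},{"claw": 85,"delta_pos": [34.9,-40.1,0],"dr": [0,0,0]},{"claw": 85,"delta_pos": [34.9,-40.1,0],"dr": [0,0,0]}])

```text
clock: 17.75
position: [0.5702, -0.1336, 0.2244]
orientation: [-0.0, 0.988, 0.157, -0.0]
contact_force: [-1.1, -0.2, -0.1]
gripper_width: 0.0852
gripper_force: 0.0
```

>>> apply_moves(commands=[{"claw": 85,"delta_pos": [34.9,-40.1,0],"dr": [0,0,0]},{"claw": 85,"delta_pos": [34.9,-40.1,0],"dr": [0,0,0]},{"claw": 85,"delta_pos": [34.9,-40.1,0],"dr": [0,0,-0.16]},{"claw": 85,"delta_pos": [0,0,0],"dr": [0,0,-0.16]},{"claw": 85,"delta_pos": [0,0,0],"dr": [0,0,-0.16]}])

```text
clock: 18.38
position: [0.632, 0.0124, 0.2239]
orientation: [-0.0, 0.921, 0.39, -0.001]
contact_force: [0.2, 0.2, -0.4]
gripper_width: 0.0847
gripper_force: 0.0
```

>>> apply_moves(commands=[{"claw": 85,"delta_pos": [0,0,0],"dr": [0,0,-0.16]},{"claw": 85,"delta_pos": [0,0,0],"dr": [0,0,-0.16]},{"claw": 85,"delta_pos": [0,0,0],"dr": [0,0,-0.16]},{"claw": 85,"delta_pos": [0,0,0],"dr": [0,0,-0.16]},{"claw": 85,"delta_pos": [0,0,0],"dr": [0,0,0]}])

```text
clock: 19.0
position: [0.6319, 0.0116, 0.2242]
orientation: [-0.0, 0.754, 0.657, -0.0]
contact_force: [-0.1, -0.8, 0.8]
gripper_width: 0.0854
gripper_force: 0.0
```

```bash
python3 look.py tin_large 632 12 1.437 0 w6.png; python3 p.py 632 12 24 1.437
```

```text
tin_large [631.9, 11.5, 1.427, 0.028] px 9637
pos [632.   11.6 224.4] yaw 1.432 tilt [-0.001  0.   ] t 19.1 w 85.1 d [4.000e-01 1.000e-01 2.004e+02] drz,q6 [(np.float64(3.137), np.float64(-2.99)), (np.float64(-0.005), np.float64(0.15)), (np.float64(-3.147), np.float64(-2.99))]
```

View pics/w6.png

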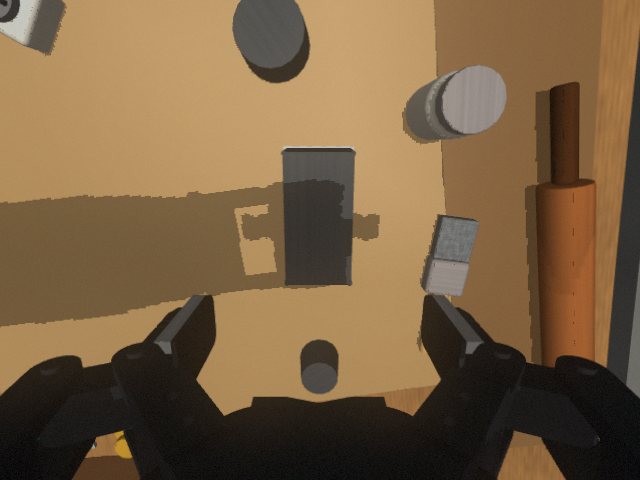

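>>> apply_moves(commands=[{"claw": 85.4,"delta_pos": [0,0,50],"dr": [0,0,0.004]},{"claw": 85.4,"delta_pos": [0,0,50],"dr": [0,0,0]},{"claw": 85.4,"delta_pos": [0,0,50],"dr": [0,0,0]},{"claw": 85.4,"delta_pos": [0,0,35],"dr": [0,0,0]},{"claw": 85.4,"delta_pos": [0,0,15],"dr": [0,0,0]}])

```text
clock: 19.73
position: [0.6312, 0.0116, 0.0227]
orientation: [-0.001, 0.755, 0.655, -0.001]
contact_force: [0.1, -0.3, -0.2]
gripper_width: 0.0852
gripper_force: 0.0
```

>>> apply_moves(commands=[{"claw": 50,"delta_pos": [0,0,0],"dr": [0,0,0]},{"claw": 50,"delta_pos": [0,0,0],"dr": [0,0,0]},{"claw": 50,"delta_pos": [0,0,0],"dr": [0,0,0]},{"claw": 50,"delta_pos": [0,0,0],"dr": [0,0,0]},{"claw": 50,"delta_pos": [0,0,0],"dr": [0,0,0]}], force=45)

```text
clock: 20.35
position: [0.6327, 0.0116, 0.0261]
orientation: [0.001, 0.755, 0.656, 0.001]
contact_force: [-0.0, 0.3, 7.0]
gripper_width: 0.063
gripper_force: 51.2
```

```bash
python3 p.py 466.3 -380 160 .318
```

```text
pos [632.7  11.6  26.1] yaw 1.432 tilt [ 0.002 -0.   ] t 20.35 w 63.0 d [-410.9 -110.2 -134.2] drz,q6 [(np.float64(4.255), np.float64(-2.57)), (np.float64(1.114), np.float64(0.57)), (np.float64(-2.028), np.float64(-2.57))]
```

>>> apply_moves(commands=[{"claw": 50,"delta_pos": [0,0,-15],"dr": [0,0,0]},{"claw": 50,"delta_pos": [0,0,-35],"dr": [0,0,0]},{"claw": 50,"delta_pos": [0,0,-50],"dr": [0,0,0]},{"claw": 50,"delta_pos": [0,0,-35],"dr": [0,0,0]},{"claw": 50,"delta_pos": [-51.4,-13.8,0],"dr": [0,0,0]}])

```text
clock: 20.98
position: [0.6127, -0.036, 0.1639]
orientation: [0.002, 0.753, 0.658, 0.002]
contact_force: [0.6, -1.3, -1.7]
gripper_width: 0.0631
gripper_force: 50.2
```

>>> apply_moves(commands=[{"claw": 50,"delta_pos": [-51.4,-13.8,0],"dr": [0,0,0]},{"claw": 50,"delta_pos": [-51.4,-13.8,0],"dr": [0,0,0]},{"claw": 50,"delta_pos": [-51.4,-13.8,0],"dr": [0,0,0]},{"claw": 50,"delta_pos": [-51.4,-13.8,0],"dr": [0,0,0]},{"claw": 50,"delta_pos": [-51.4,-13.8,0],"dr": [0,0,0]}])

```text
clock: 21.6
position: [0.5064, -0.2838, 0.1609]
orientation: [0.0, 0.755, 0.656, 0.0]
contact_force: [-0.1, -0.3, -0.3]
gripper_width: 0.063
gripper_force: 50.2
```

>>> apply_moves(commands=[{"claw": 50,"delta_pos": [-51.4,-13.8,0],"dr": [0,0,0]},{"claw": 50,"delta_pos": [-51.4,-13.8,0],"dr": [0,0,0.1]},{"claw": 50,"delta_pos": [0,0,0],"dr": [0,0,0.17]},{"claw": 50,"delta_pos": [0,0,0],"dr": [0,0,0.17]},{"claw": 50,"delta_pos": [0,0,0],"dr": [0,0,0.17]}])

```text
clock: 22.22
position: [0.4655, -0.3804, 0.1607]
orientation: [0.0, 0.918, 0.397, 0.0]
contact_force: [-0.4, 0.9, -1.7]
gripper_width: 0.0626
gripper_force: 50.2
```

>>> apply_moves(commands=[{"claw": 50,"delta_pos": [0,0,0],"dr": [0,0,0.17]},{"claw": 50,"delta_pos": [0,0,0],"dr": [0,0,0.17]},{"claw": 50,"delta_pos": [0,0,0],"dr": [0,0,0.164]},{"claw": 50,"delta_pos": [0,0,0],"dr": [0,0,0]},{"claw": 50,"delta_pos": [0,0,0],"dr": [0,0,0]}])

```text
clock: 22.85
position: [0.4657, -0.3803, 0.1602]
orientation: [0.0, 0.987, 0.16, 0.0]
contact_force: [1.0, 0.4, -1.6]
gripper_width: 0.0628
gripper_force: 50.2
```

```bash
python3 p.py 466.3 -380 34 .318
```

```text
pos [ 465.7 -380.3  160.2] yaw 0.321 tilt [ 0. -0.] t 22.85 w 62.8 d [ 7.000e-01 -1.000e-01  1.262e+02] drz,q6 [(np.float64(3.145), np.float64(-2.57)), (np.float64(0.003), np.float64(0.57)), (np.float64(-3.138), np.float64(-2.57))]
```

>>> apply_moves(commands=[{"claw": 50,"delta_pos": [0.7,0,40],"dr": [0,0,0]},{"claw": 50,"delta_pos": [0,0,30],"dr": [0,0,0]},{"claw": 50,"delta_pos": [0,0,25],"dr": [0,0,0]},{"claw": 50,"delta_pos": [0,0,18],"dr": [0,0,0]},{"claw": 50,"delta_pos": [0,0,10],"dr": [0,0,0]}])

```text
clock: 23.48
position: [0.4663, -0.3801, 0.0361]
orientation: [-0.0, 0.987, 0.159, -0.0]
contact_force: [0.7, 0.1, -1.6]
gripper_width: 0.0635
gripper_force: 50.1
```

>>> apply_moves(commands=[{"claw": 50,"delta_pos": [0,0,2],"dr": [0,0,0]},{"claw": 50,"delta_pos": [0,0,2.5],"dr": [0,0,0]},{"claw": 50,"delta_pos": [0,0,0],"dr": [0,0,0]},{"claw": 50,"delta_pos": [0,0,0],"dr": [0,0,0]},{"claw": 50,"delta_pos": [0,0,0],"dr": [0,0,0]}])

```text
clock: 24.1
position: [0.4667, -0.3804, 0.0341]
orientation: [0.001, 0.987, 0.158, 0.0]
contact_force: [-4.7, 3.4, 9.1]
gripper_width: 0.063
gripper_force: 51.5
```

>>> apply_moves(commands=[{"claw": 85,"delta_pos": [0,0,0],"dr": [0,0,0]},{"claw": 85,"delta_pos": [0,0,0],"dr": [0,0,0]},{"claw": 85,"delta_pos": [0,0,-5],"dr": [0,0,0]},{"claw": 85,"delta_pos": [0,0,-40],"dr": [0,0,0]},{"claw": 85,"delta_pos": [0,0,-50],"dr": [0,0,0]}])

```text
clock: 24.72
position: [0.466, -0.3798, 0.128]
orientation: [-0.001, 0.987, 0.158, -0.001]
contact_force: [0.6, -0.2, 0.6]
gripper_width: 0.0852
gripper_force: 0.0
```

>>> apply_moves(commands=[{"claw": 85,"delta_pos": [0,0,-50],"dr": [0,0,0]},{"claw": 85,"delta_pos": [0,0,-45],"dr": [0,0,0]},{"claw": 85,"delta_pos": [0,0,0],"dr": [0,0,0]},{"claw": 85,"delta_pos": [0,0,0],"dr": [0,0,0]},{"claw": 85,"delta_pos": [0,0,0],"dr": [0,0,0]}])

```text
clock: 25.35
position: [0.4661, -0.3798, 0.221]
orientation: [-0.001, 0.987, 0.158, -0.001]
contact_force: [0.0, -0.3, -0.4]
gripper_width: 0.0848
gripper_force: 0.0
```

```bash
python3 look.py tin_large 466 -379 .311 8 w7.png; python3 p.py 609 -164 210 .32
```

```text
tin_large [466.4, -381.3, 0.317, 0.029] px 10291
pos [ 466.2 -379.9  221.3] yaw 0.318 tilt [-0.001  0.001] t 25.45 w 84.8 d [ 203.1 -160.5   11.4] drz,q6 [(np.float64(3.139), np.float64(-2.15)), (np.float64(-0.002), np.float64(0.99)), (np.float64(-3.144), np.float64(-2.15))]
```

View pics/w7.png

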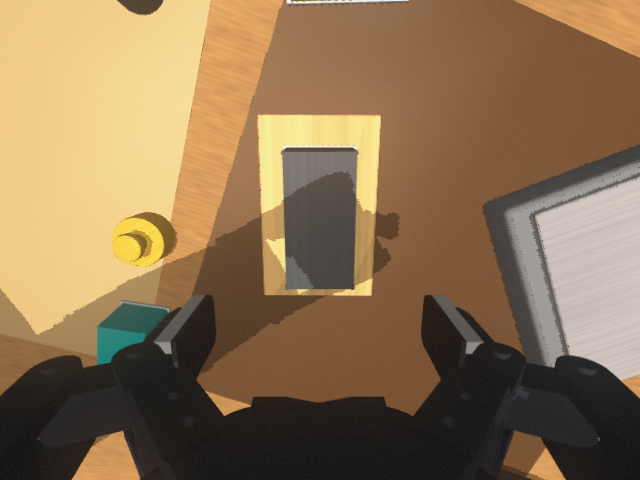

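>>> apply_moves(commands=[{"claw": 85,"delta_pos": [40.6,-32.1,2],"dr": [0,0,0]},{"claw": 85,"delta_pos": [40.6,-32.1,2],"dr": [0,0,0]},{"claw": 85,"delta_pos": [40.6,-32.1,2],"dr": [0,0,0]},{"claw": 85,"delta_pos": [40.6,-32.1,2],"dr": [0,0,0]},{"claw": 85,"delta_pos": [40.6,-32.1,2],"dr": [0,0,0]}])

```text
clock: 26.08
position: [0.6097, -0.1627, 0.2117]
orientation: [-0.0, 0.987, 0.158, -0.0]
contact_force: [0.2, 0.5, -0.7]
gripper_width: 0.0848
gripper_force: 0.0
```

>>> apply_moves(commands=[{"claw": 85,"delta_pos": [0,0,0],"dr": [0,0,0]},{"claw": 85,"delta_pos": [0,0,0],"dr": [0,0,0]},{"claw": 85,"delta_pos": [0,0,0],"dr": [0,0,0]},{"claw": 85,"delta_pos": [0,0,0],"dr": [0,0,0]},{"claw": 85,"delta_pos": [0,0,0],"dr": [0,0,0]}])

```text
clock: 26.7
position: [0.6089, -0.1647, 0.2124]
orientation: [0.0, 0.987, 0.158, 0.0]
contact_force: [-0.4, -0.3, -0.3]
gripper_width: 0.0851
gripper_force: 0.0
```

```bash
python3 look.py mould_small 609 -164 0 0 ; python3 look2.py mould_small 609 -164 0 0 ; python3 p.py 609 -164 12 .32
```

```text
mould_small [608.5, -165.0, 0.142, 0.06] px 1858
mould_small [608.7, -164.9, 0.208, 0.42] px 1384.0
pos [ 609.  -164.4  212.3] yaw 0.318 tilt [ 0. -0.] t 26.85 w 85.0 d [ 1.000e-01 -4.000e-01  2.003e+02] drz,q6 [(np.float64(3.139), np.float64(-2.15)), (np.float64(-0.002), np.float64(0.99)), (np.float64(-3.144), np.float64(-2.15))]
```

>>> apply_moves(commands=[{"claw": 85,"delta_pos": [-0.7,0.4,50],"dr": [0,0,0]},{"claw": 75,"delta_pos": [0,0,50],"dr": [0,0,0]},{"claw": 75,"delta_pos": [0,0,50],"dr": [0,0,0]},{"claw": 75,"delta_pos": [0,0,37],"dr": [0,0,0]},{"claw": 75,"delta_pos": [0,0,15],"dr": [0,0,0]}])

```text
clock: 27.48
position: [0.6077, -0.1645, 0.0083]
orientation: [-0.001, 0.987, 0.158, -0.001]
contact_force: [1.1, -0.6, 0.2]
gripper_width: 0.0749
gripper_force: 0.0
```

>>> apply_moves(commands=[{"claw": 30,"delta_pos": [0,0,0],"dr": [0,0,0]},{"claw": 30,"delta_pos": [0,0,0],"dr": [0,0,0]},{"claw": 30,"delta_pos": [0,0,0],"dr": [0,0,0]},{"claw": 30,"delta_pos": [0,0,0],"dr": [0,0,0]},{"claw": 30,"delta_pos": [0,0,0],"dr": [0,0,0]}], force=40)

```text
clock: 28.1
position: [0.6095, -0.1652, 0.0123]
orientation: [0.001, 0.987, 0.158, 0.001]
contact_force: [-1.4, -0.3, 7.4]
gripper_width: 0.0415
gripper_force: 41.0
```

```bash
python3 p.py 471 381.5 150 .32
```

```text
pos [ 609.5 -165.2   12.3] yaw 0.318 tilt [ 0.003 -0.001] t 28.1 w 41.5 d [  39.6 -562.3 -138.6] drz,q6 [(np.float64(3.139), np.float64(-1.21)), (np.float64(-0.002), np.float64(1.93)), (np.float64(-3.144), np.float64(-1.21))]
```

>>> apply_moves(commands=[{"claw": 30,"delta_pos": [0,0,-15],"dr": [0,0,0]},{"claw": 30,"delta_pos": [0,0,-35],"dr": [0,0,0]},{"claw": 30,"delta_pos": [0,0,-45],"dr": [0,0,0]},{"claw": 30,"delta_pos": [0,0,-45],"dr": [0,0,0]},{"claw": 30,"delta_pos": [2,-40,0],"dr": [0,0,0]}])

```text
clock: 28.72
position: [0.5995, -0.1277, 0.1555]
orientation: [0.002, 0.988, 0.157, 0.004]
contact_force: [0.3, 0.8, -1.4]
gripper_width: 0.042
gripper_force: 40.8
```

>>> apply_moves(commands=[{"claw": 30,"delta_pos": [4,-56,0],"dr": [0,0,0]},{"claw": 30,"delta_pos": [4,-56,0],"dr": [0,0,0]},{"claw": 30,"delta_pos": [4,-56,0],"dr": [0,0,0]},{"claw": 30,"delta_pos": [4,-56,0],"dr": [0,0,0]},{"claw": 30,"delta_pos": [4,-56,0],"dr": [0,0,0]}])

```text
clock: 29.35
position: [0.5289, 0.1478, 0.1518]
orientation: [-0.0, 0.987, 0.158, 0.001]
contact_force: [1.5, -0.1, -1.2]
gripper_width: 0.0413
gripper_force: 40.8
```

>>> apply_moves(commands=[{"claw": 30,"delta_pos": [4,-56,0],"dr": [0,0,0]},{"claw": 30,"delta_pos": [4,-56,0],"dr": [0,0,0]},{"claw": 30,"delta_pos": [4,-40,0],"dr": [0,0,0]},{"claw": 30,"delta_pos": [0,0,0],"dr": [0,0,0]},{"claw": 30,"delta_pos": [0,0,0],"dr": [0,0,0]}])

```text
clock: 29.98
position: [0.4934, 0.2938, 0.151]
orientation: [-0.0, 0.987, 0.158, 0.0]
contact_force: [0.1, -0.8, -0.8]
gripper_width: 0.0416
gripper_force: 40.8
```

```bash
python3 p.py 471 381.5 20 .32
python3 - <<'E'
from h import *
im,C=snap('wrist','w8.png')
for d in r.cut_out('wrist','board_round')[:2]: print(rect(d['mask'],.008,C),d['confidence'])
E
```

```text
pos [493.4 293.8 151. ] yaw 0.318 tilt [0.001 0.   ] t 29.98 w 41.6 d [  6.  -90.3 131. ] drz,q6 [(np.float64(3.14), np.float64(-1.21)), (np.float64(-0.002), np.float64(1.93)), (np.float64(-3.144), np.float64(-1.21))]
[469.7 382.5 118.9 116.9 -71.9] 0.8
```

View pics/w8.png

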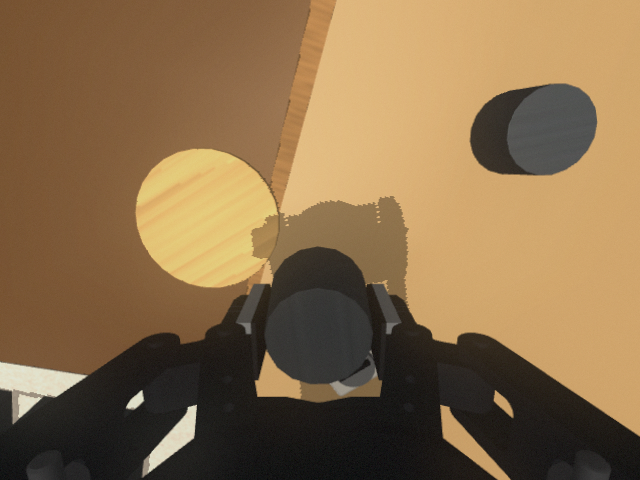

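>>> apply_moves(commands=[{"claw": 30,"delta_pos": [3,-50,0],"dr": [0,0,0]},{"claw": 30,"delta_pos": [2.7,-41,0],"dr": [0,0,0]},{"claw": 30,"delta_pos": [0,0,40],"dr": [0,0,0]},{"claw": 30,"delta_pos": [0,0,40],"dr": [0,0,0]},{"claw": 30,"delta_pos": [0,0,30],"dr": [0,0,0]}])

```text
clock: 30.7
position: [0.4705, 0.3812, 0.0388]
orientation: [0.0, 0.988, 0.158, -0.0]
contact_force: [-0.1, 0.4, -0.2]
gripper_width: 0.0417
gripper_force: 40.8
```

>>> apply_moves(commands=[{"claw": 30,"delta_pos": [0,0,15],"dr": [0,0,0]},{"claw": 30,"delta_pos": [0,0,3],"dr": [0,0,0]},{"claw": 30,"delta_pos": [0,0,2],"dr": [0,0,0]},{"claw": 30,"delta_pos": [0,0,1],"dr": [0,0,0]},{"claw": 30,"delta_pos": [0,0,0],"dr": [0,0,0]}])

```text
clock: 31.32
position: [0.4708, 0.3827, 0.0204]
orientation: [-0.0, 0.987, 0.158, 0.001]
contact_force: [-0.0, -0.6, 5.5]
gripper_width: 0.0417
gripper_force: 41.5
```

Contact at 20.4 mm as predicted (12.3+8). Releasing.

>>> apply_moves(commands=[{"claw": 75,"delta_pos": [0,0,0],"dr": [0,0,0]},{"claw": 85,"delta_pos": [0,0,0],"dr": [0,0,0]},{"claw": 85,"delta_pos": [0,0,-10],"dr": [0,0,0]},{"claw": 85,"delta_pos": [0,0,-45],"dr": [0,0,0]},{"claw": 85,"delta_pos": [0,0,-50],"dr": [0,0,0]}])

```text
clock: 31.95
position: [0.47, 0.3822, 0.1257]
orientation: [0.0, 0.987, 0.158, -0.0]
contact_force: [-0.6, 1.3, 0.2]
gripper_width: 0.0852
gripper_force: 0.0
```

>>> apply_moves(commands=[{"claw": 85,"delta_pos": [0,0,-50],"dr": [0,0,0]},{"claw": 85,"delta_pos": [0,0,-45],"dr": [0,0,0]},{"claw": 85,"delta_pos": [0,0,0],"dr": [0,0,0]},{"claw": 85,"delta_pos": [0,0,0],"dr": [0,0,0]},{"claw": 85,"delta_pos": [0,0,0],"dr": [0,0,0]}])

```text
clock: 32.58
position: [0.47, 0.3822, 0.2181]
orientation: [0.0, 0.987, 0.158, -0.001]
contact_force: [-0.3, 0.6, -0.3]
gripper_width: 0.0849
gripper_force: 0.0
```

```bash
python3 look.py mould_small 470 382 0 8 ; python3 p.py 614 171 215 .32
python3 - <<'E'
from h import *
C=cal('wrist')
for d in r.cut_out('wrist','board_round')[:2]: print(rect(d['mask'],.008,C),d['confidence'])
E
```

```text
mould_small [470.8, 381.7, 0.066, 0.102] px 1809
pos [470.1 382.2 218.3] yaw 0.318 tilt [-0.001 -0.001] t 32.67 w 84.9 d [ 70.7 245.6   3.3] drz,q6 [(np.float64(3.139), np.float64(-1.62)), (np.float64(-0.002), np.float64(1.52)), (np.float64(-3.144), np.float64(-1.62))]
[469.3 383.2 118.6 117.7 -71.8] 0.62
```

>>> apply_moves(commands=[{"claw": 85,"delta_pos": [14.1,49.1,0],"dr": [0,0,0]},{"claw": 85,"delta_pos": [14.1,49.1,0],"dr": [0,0,0]},{"claw": 85,"delta_pos": [14.1,49.1,0],"dr": [0,0,0]},{"claw": 85,"delta_pos": [14.1,49.1,0],"dr": [0,0,0]},{"claw": 85,"delta_pos": [14.1,49.1,0],"dr": [0,0,0]}])

```text
clock: 33.35
position: [0.6147, 0.1697, 0.2189]
orientation: [-0.0, 0.987, 0.158, -0.0]
contact_force: [-0.6, 0.9, 0.2]
gripper_width: 0.0849
gripper_force: 0.0
```

>>> apply_moves(commands=[{"claw": 85,"delta_pos": [0,0,0],"dr": [0,0,0]},{"claw": 85,"delta_pos": [0,0,0],"dr": [0,0,0]},{"claw": 85,"delta_pos": [0,0,0],"dr": [0,0,0]},{"claw": 85,"delta_pos": [0,0,0],"dr": [0,0,0]},{"claw": 85,"delta_pos": [0,0,0],"dr": [0,0,0]}])

```text
clock: 33.98
position: [0.6138, 0.1717, 0.2194]
orientation: [-0.0, 0.987, 0.159, 0.0]
contact_force: [0.1, 0.3, -0.7]
gripper_width: 0.0849
gripper_force: 0.0
```

```bash
python3 look.py mould_large 614 171 0 0 w9.png; python3 p.py 614 171 17 .32
```

```text
mould_large [613.9, 171.2, 0.174, 0.054] px 3579
pos [613.9 171.5 219.4] yaw 0.318 tilt [0. 0.] t 34.08 w 84.7 d [-1.000e-01  5.000e-01  2.024e+02] drz,q6 [(np.float64(3.14), np.float64(-1.62)), (np.float64(-0.002), np.float64(1.52)), (np.float64(-3.143), np.float64(-1.62))]
```

View pics/w9.png

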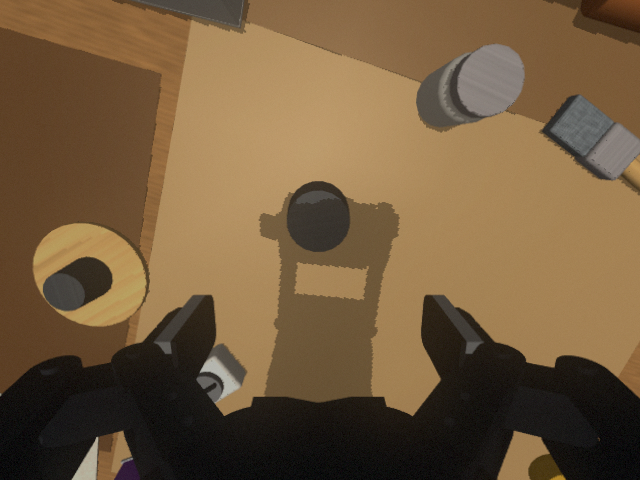

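>>> apply_moves(commands=[{"claw": 85.4,"delta_pos": [0,0.3,50],"dr": [0,0,0]},{"claw": 85.4,"delta_pos": [0,0,50],"dr": [0,0,0]},{"claw": 85.4,"delta_pos": [0,0,50],"dr": [0,0,0]},{"claw": 85.4,"delta_pos": [0,0,38],"dr": [0,0,0]},{"claw": 85.4,"delta_pos": [0,0,15],"dr": [0,0,0]}])

```text
clock: 34.7
position: [0.6132, 0.1708, 0.0142]
orientation: [0.0, 0.987, 0.158, -0.002]
contact_force: [0.4, 0.0, 0.2]
gripper_width: 0.0855
gripper_force: 0.0
```

>>> apply_moves(commands=[{"claw": 48,"delta_pos": [0,0,0],"dr": [0,0,0]},{"claw": 48,"delta_pos": [0,0,0],"dr": [0,0,0]},{"claw": 48,"delta_pos": [0,0,0],"dr": [0,0,0]},{"claw": 48,"delta_pos": [0,0,0],"dr": [0,0,0]},{"claw": 48,"delta_pos": [0,0,0],"dr": [0,0,0]}], force=40)

```text
clock: 35.33
position: [0.6151, 0.1712, 0.0182]
orientation: [-0.0, 0.987, 0.158, 0.002]
contact_force: [-0.5, 0.1, 6.7]
gripper_width: 0.06
gripper_force: 44.0
```

```bash
python3 p.py 470.5 382 155 .32
```

```text
pos [615.1 171.2  18.2] yaw 0.318 tilt [0.003 0.001] t 35.33 w 60.0 d [ -71.1 -245.4 -137.1] drz,q6 [(np.float64(3.139), np.float64(-1.21)), (np.float64(-0.002), np.float64(1.93)), (np.float64(-3.144), np.float64(-1.21))]
```

>>> apply_moves(commands=[{"claw": 48,"delta_pos": [0,0,-15],"dr": [0,0,0]},{"claw": 48,"delta_pos": [0,0,-35],"dr": [0,0,0]},{"claw": 48,"delta_pos": [0,0,-45],"dr": [0,0,0]},{"claw": 48,"delta_pos": [0,0,-45],"dr": [0,0,0]},{"claw": 48,"delta_pos": [-14.1,-49.1,0],"dr": [0,0,0]}])

```text
clock: 35.95
position: [0.5875, 0.2121, 0.1614]
orientation: [-0.0, 0.988, 0.156, 0.004]
contact_force: [-0.2, 2.0, -1.7]
gripper_width: 0.0599
gripper_force: 43.7
```

>>> apply_moves(commands=[{"claw": 48,"delta_pos": [-14.1,-49.1,0],"dr": [0,0,0]},{"claw": 48,"delta_pos": [-14.1,-49.1,0],"dr": [0,0,0]},{"claw": 48,"delta_pos": [-14.1,-49.1,0],"dr": [0,0,0]},{"claw": 48,"delta_pos": [-14.1,-49.1,0],"dr": [0,0,0]},{"claw": 48,"delta_pos": [0,0,0],"dr": [0,0,0]}])

```text
clock: 36.58
position: [0.4684, 0.3846, 0.1574]
orientation: [-0.0, 0.987, 0.16, 0.0]
contact_force: [1.0, 0.7, -0.9]
gripper_width: 0.0602
gripper_force: 43.7
```

```bash
python3 p.py 470.8 382 26 .32
```

```text
pos [468.4 384.6 157.4] yaw 0.322 tilt [0.001 0.001] t 36.58 w 60.2 d [  1.3   3.2 131.4] drz,q6 [(np.float64(3.143), np.float64(-1.21)), (np.float64(0.002), np.float64(1.93)), (np.float64(-3.14), np.float64(-1.21))]
```

>>> apply_moves(commands=[{"claw": 48,"delta_pos": [0,0,30],"dr": [0,0,0]},{"claw": 48,"delta_pos": [0,0,15],"dr": [0,0,0]},{"claw": 48,"delta_pos": [0,0,0],"dr": [0,0,0]},{"claw": 48,"delta_pos": [0,0,0],"dr": [0,0,0]},{"claw": 48,"delta_pos": [0,0,0],"dr": [0,0,0]}])

```text
clock: 37.2
position: [0.4708, 0.3822, 0.1123]
orientation: [-0.0, 0.987, 0.158, 0.001]
contact_force: [-0.2, 0.7, -1.2]
gripper_width: 0.06
gripper_force: 43.7
```

```bash
python3 p.py 470.8 382 26 .32
```

```text
pos [470.8 382.2 112.3] yaw 0.318 tilt [0.001 0.001] t 37.2 w 60.0 d [-0.2  0.2 86.3] drz,q6 [(np.float64(3.139), np.float64(-1.21)), (np.float64(-0.002), np.float64(1.93)), (np.float64(-3.144), np.float64(-1.21))]
```

Settled on target; lowering.

>>> apply_moves(commands=[{"claw": 48,"delta_pos": [0,0,25],"dr": [0,0,0]},{"claw": 48,"delta_pos": [0,0,25],"dr": [0,0,0]},{"claw": 48,"delta_pos": [0,0,18],"dr": [0,0,0]},{"claw": 48,"delta_pos": [0,0,12],"dr": [0,0,0]},{"claw": 48,"delta_pos": [0,0,4],"dr": [0,0,0]}])

```text
clock: 37.83
position: [0.4704, 0.3821, 0.027]
orientation: [0.0, 0.987, 0.158, -0.0]
contact_force: [0.2, 0.0, -0.4]
gripper_width: 0.0603
gripper_force: 43.7
```

>>> apply_moves(commands=[{"claw": 48,"delta_pos": [0,0,2],"dr": [0,0,0]},{"claw": 48,"delta_pos": [0,0,2],"dr": [0,0,0]},{"claw": 48,"delta_pos": [0,0,0],"dr": [0,0,0]},{"claw": 48,"delta_pos": [0,0,0],"dr": [0,0,0]},{"claw": 48,"delta_pos": [0,0,0],"dr": [0,0,0]}])

```text
clock: 38.45
position: [0.4707, 0.3824, 0.026]
orientation: [-0.0, 0.987, 0.158, 0.001]
contact_force: [-11.6, -8.9, 21.3]
gripper_width: 0.06
gripper_force: 46.0
```

>>> apply_moves(commands=[{"claw": 85,"delta_pos": [0,0,-1],"dr": [0,0,0]},{"claw": 85,"delta_pos": [0,0,0],"dr": [0,0,0]},{"claw": 85,"delta_pos": [0,0,-5],"dr": [0,0,0]},{"claw": 85,"delta_pos": [0,0,-40],"dr": [0,0,0]},{"claw": 85,"delta_pos": [0,0,-50],"dr": [0,0,0]}])

```text
clock: 39.08
position: [0.47, 0.3818, 0.1199]
orientation: [0.0, 0.987, 0.158, -0.001]
contact_force: [-0.2, -0.1, 0.4]
gripper_width: 0.0851
gripper_force: 0.0
```

>>> apply_moves(commands=[{"claw": 85,"delta_pos": [0,0,-50],"dr": [0,0,0]},{"claw": 85,"delta_pos": [0,0,-45],"dr": [0,0,0]},{"claw": 85,"delta_pos": [0,0,0],"dr": [0,0,0]},{"claw": 85,"delta_pos": [0,0,0],"dr": [0,0,0]},{"claw": 85,"delta_pos": [0,0,0],"dr": [0,0,0]}])

```text
clock: 39.7
position: [0.4701, 0.3819, 0.213]
orientation: [0.0, 0.987, 0.158, -0.001]
contact_force: [0.5, 0.0, -0.1]
gripper_width: 0.085
gripper_force: 0.0
```

```bash
python3 look.py mould_large 470 382 0 8 w10.png; python3 -c "
from h import *
snap('scene','s2.png')"
```

```text
mould_large [469.8, 381.0, 3.08, 0.063] px 3878
```

View pics/s2.png

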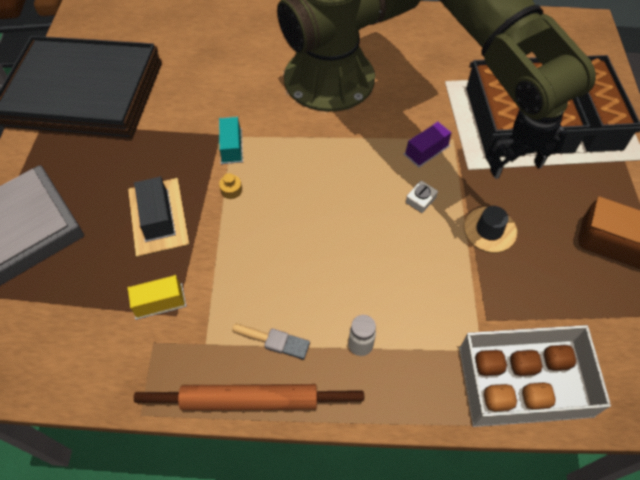

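View pics/w10.png

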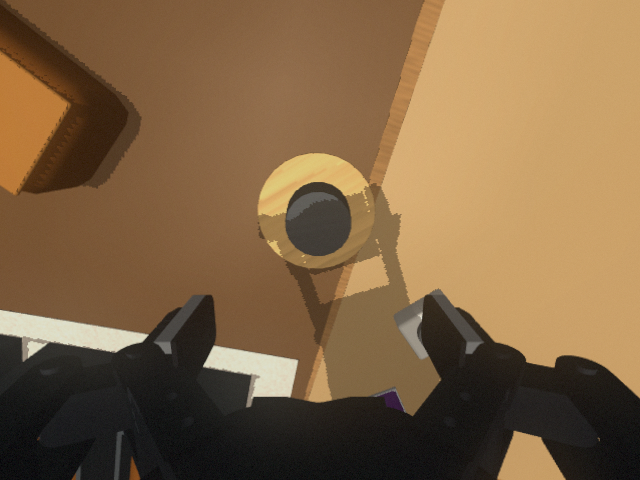

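Both nests are centred on their boards (scene: loaf nest at (155,210), mould nest at (492,222)). The shaker, weight and brush are where they were, and the gripper is clear.

```bash
python3 -c "
from plant import r
print(r.hand_in())"
```

```text
the job is handed in; nothing more can be done
None
```

The job is handed in at about 40 s of the 128 s: both nests are stacked in the asked order, flat on their boards and within about 2–3 mm of the middle by the wrist camera, and the shaker, weight and brush were not touched; no verdict came back.

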